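Open the bar clamp on the mended chopping board

TASK

The glue in the mended chopping board has set, so open the ratchet bar clamp that lies round it: with a fingertip press the release lever on the sliding jaw down flat and, keeping it down, push the jaw back along the toothed bar until it is fully home against the stop at the bar's end. Then let the lever spring up and come clear of everything. Grip and lift nothing, and leave the clamp's bar, the board, the things on it and the kitchen things around where they lie.

Things in the scene. Friction and masses are not known exactly. Their poses are not given: they have to be found in the camera images.
- clamp: Ratchet bar clamp, loose, about 1.2 kg, lying on its side on the counter round the board: steel bar 492 x 18 mm, its toothed top 25 mm high, a black fixed jaw at one end (face at x = -261 mm), a black stop at the other, a sliding jaw between. Origin on the counter under the bar's centre line; x along the bar towards the stop, the way the jaw opens; y from the bar to the board; z up.
- end_stop (a point): Middle of the near face of the black end stop (48 mm wide, 32 mm high), on the bar at clamp x = 182 mm, 16 mm above the counter. The sliding jaw's rear meets it when fully open. The clamp holds its place by weight alone: a push of some 10 N along the bar on a locked or fully opened jaw drags the whole clamp along.
- jaw (a joint): How far the sliding jaw has moved back along the bar from the board, in m: 0 with its pad at the board, 0.112 against the end stop. Sliding friction about 1.5 N. A pawl locks it against opening unless the release lever is down; a push of some 4 N towards the board ratchets it shut again.
- release (a joint): Angle of the release lever, rad: 0 at rest, 0.22 pressed flat (level), 0.26 at its stop. The pawl is clear of the teeth above about 0.11. A spring brings it back up: 0.06 Nm at rest, 0.10 Nm pressed flat, so a press of about 2 to 4 N. When let go it drops the pawl on the teeth again, coming to rest between 0 and 0.10 as the teeth allow.
- push_face (a point): Middle of the upright front face of the black hump (40 mm wide, 42 mm long, top 56 mm high) on the sliding jaw, just behind the release lever. The face looks to the board (clamp -x). The point is 46 mm above the counter: 10 mm under the hump's top and 8 mm above the lever's top when that is pressed flat. Push here along clamp +x. Moves with the jaw.
- lever_plate (a point): Middle of the top of the release lever's grey ribbed thumb plate, 36 mm along the bar, 30 mm across. It slopes up from the push face towards the board, free end 48 mm above the counter; pressed flat its top is level, 38 mm above the counter, reaching 38 mm from the push face. Hinged inside the hump, 6 mm behind the push face. Nothing else there on the board side is over 30 mm high but the ramekin.
- jaw_pad (a point): Middle of the sliding jaw's rubber pad (60 mm along clamp y, 26 mm high) that faces the board end, 90 mm from the bar's centre line, 16 mm above the counter, 46 mm nearer the board than the push face. The jaw's arm carries it; a pistol grip and pump trigger stick out 128 mm on the bar's other side, 29 mm high.
- board: Wooden chopping board, 240 x 150 x 20 mm, 0.55 kg, loose, flat on the counter between the jaws, a dark glue line across its middle. Origin at the centre of its underside; x along the 240 mm side (along the bar), z up.
- ramekin: Small white ceramic ramekin, 72 mm across, 42 mm high, loose, standing on the board. Origin at the centre of its underside. Not to be moved.
- turner: Steel dosa turner, 210 mm long, blade 64 mm wide, at most 9 mm high, loose, lying along the board on its bar side. Origin under its middle, on the board; x towards the blade. Not to be moved.
- spatula: Teal silicone spatula, 240 mm long, 10 mm thick, loose on the counter on the bar's other side from the board. Origin on the counter under its middle, x towards the blade. Not to be moved.
- tin: Round steel spice tin, 108 mm across, 60 mm high with its flat hinged lid, which has a small lip at the front, 0.7 kg, on the counter just past the stop end of the bar. Origin at the centre of its underside. Not to be moved.
- tin_lid (a joint): Opening angle of the spice tin's hinged lid, rad: 0 shut. Stays shut.

How it is judged:
On the way, in this order (a step that is already met when the one before it is completed fails the run):
1. the release lever is pressed down, pawl clear of the teeth, before the jaw has been pushed back 30 mm (value of joint release above 0.11 rad and value of joint jaw below 0.03 m), for 0.1 s.
2. the jaw is pushed back against the end stop, to within 8 mm (value of joint jaw above 0.104 m), for 0.1 s.
At the end, for the whole second after the job is handed in: The jaw stands within 8 mm of the end stop (joint above 0.104 m), the release lever has been let go (below 0.11 rad), the clamp's bar lies flat, it and the board both within 30 mm of where they began, and both are at rest (value of joint jaw above 0.104 m and value of joint release below 0.11 rad and distance of each of clamp, board from where it was at the start of the episode below 0.03 m and angle between clamp's own z axis and vertical below 0.05 rad and linear speed of each of clamp, board below 0.01 m/s); the robot touches nothing.
It fails at once if the clamp is lifted, tipped or dragged along (10 mm up, 0.15 rad, or 30 mm) (height (world z) of clamp above 0.01 m or angle between clamp's own z axis and vertical above 0.15 rad or distance of clamp from where it was at the start of the episode above 0.03 m).
It fails at once if the board is lifted 10 mm or moved 30 mm (height (world z) of board above 0.01 m or distance of board from where it was at the start of the episode above 0.03 m).
It fails at once if the ramekin or the turner on the board is moved 30 mm, or the ramekin tipped (distance of any of ramekin, turner from where it was at the start of the episode above 0.03 m or angle between ramekin's own z axis and vertical above 0.3 rad).
It fails at once if the spatula or the spice tin is moved 20 mm (distance of any of spatula, tin from where it was at the start of the episode above 0.02 m).
It fails at once if the spice tin's lid is opened (value of joint tin_lid above 0.2 rad).
It also fails if it takes over 35 s, if anything falls off the work surface, if the arm or the gripper's body presses on something with over 40 N, if the wrist force passes 120 N, or if a joint passes its speed limit or range.

ROBOT

A 6-joint arm with a two-finger parallel gripper is mounted at the origin on the work surface. World frame = base frame: x ahead of the robot, y to its left, z up, the work surface at z = 0. Lengths are in m, angles in rad, forces in N, time in s.
With the tool pointing down it reaches from about 0.25 to 0.725 m from the base axis. Payload 4 kg.
Tool frame: the origin (TCP) lies midway between the tips of the shut fingers; the grasp point (between the pads) lies 19 mm behind it; z points along the fingers, y is the line along which they close (so a half turn about z gives the same grasp; the last joint's range is limited). The gripper opens to 85 mm and grips with 20 to 120 N. Pads are 22 mm wide; open, the fingers measure 114 mm over their backs; the gripper's body (76 mm by 85 mm) begins 54 mm behind the grasp point. The pads swing forward as they close: fully open they stand 13 mm farther back than shut.
Start: joints at [1.168, 0.241, 0.005, 1.335, 0, 1.571], TCP at [0.196, 0.46, 0.231] pointing down, gripper open.
Joint ranges: [-2.72, 2.72], [-1.05, 1.87], [-1.09, 1.28], [-1.99, 2.15], [-1.42, 1.44], [-3.14, 3.14]. Speed limits (rad/s): [2.79, 2.79, 3.14, 3.14, 3.14, 3.14].

INTERFACE

Orientations are given as a unit quaternion [x, y, z, w].
In Python, from workcell import bot gives the robot as it stands.
- The arm moves only by the tool play_rows, never from a script. Its argument "moves" is a list of rows, each a list of 3 entries, a list of its own where there are three numbers: the opening, from -1 (shut) to 1 (fully open), then the shift along the tool's x, y, z in cm, then the turn, a rotation vector about the tool's x, y, z in rad. A call has 1 to 12 rows; each row shifts and turns the commanded pose from where the row before left it, along the tool's axes as they then stand; what a row does not reach is not made up. A row lasts 1/12 s, in which the tool goes at most 41.7 mm and 7.16 degrees, less where a joint would pass 70% of its speed; a pose out of reach is approached as far as the arm can. A call is refused whole if a number of a shift passes 4.17 or a number of a turn 0.125, either way. A call with a gripper value outside its range is refused whole. The fingers move at their own pace and stop on an object; the grip force is fixed at half the most. Time passes only in rows, so rows that do not move let the fingers close. It gives the time, the measured TCP pose, the force and the opening at its end, in the units of the state.
- bot.get_obs(): the state, without advancing time (a new reading comes with each control period).
- bot.camera(name): name is "scene" or "side" or "wrist"; returns (picture, depth): 384x512x3 uint8, red, green, blue; 384x512 float32, m along the optical axis (not along the pixel's ray), 0 where there is no reading.
- bot.camera_info(name): a dict with "K" (3x3 intrinsics, pixels), "world_from_camera" (4x4, takes a point from camera to world coordinates); the wrist camera has in their place "T_tool_cam" (4x4, takes a point from camera to tool coordinates, whose origin is the TCP and whose axes are the flange's). Camera axes: x right, y up, looking along -z (the intrinsics and any distortion apply to the point x, -y, -z); pixel columns grow to the right and rows downward; lengths in m; the calibration is good to about 2 mm. A picture is of the moment at which its call begins: read the wrist's pose just before it. camera_info takes no time and is no camera call.
- bot.job_done(): hands the job in, once; it reports no verdict.
The state is a dict: "clock": time; "joint_pos": joint angles; "joint_vel": joint speeds; "tau": joint torques, N m; "eef_pos": TCP position; "tool_rot": TCP orientation; "ft_force": force on the tool from outside, world axes, zero at the start; "ft_torque": the same for the moment, N m; "grip_width": finger opening in m.
Only numpy, scipy, OpenCV 4.12 (cv2) and the standard library are available. Lean on these libraries where they do the work, as an engineer would, in place of code of your own. Each camera call takes 0.05 s, during which the arm holds its last target. There are 200 camera calls.

## Working session

There is one attempt and no reset: what is moved stays moved. The work goes in short steps, Python scripts to look and compute and a tool call to move; the robot and the scene stay as the last step left them, time stands still between calls to the robot, and variables do not carry over. Pictures are saved under pics/ and viewed, on a budget of 10 in all, crops included, one or two more only if the job needs it, and the job is handed in when it is done.

Besides the shell and the picture viewer there is one more tool, called after "Call:" by a JSON object that holds its "method" and its "body". play_rows: Moves the arm, as the interface text tells. Its arguments: {"type":"object","properties":{"moves":{"type":"array"}},"required":["moves"]}

```bash
mkdir -p pics
cat > h.py <<'E'
import numpy as np,cv2
from workcell import bot
from scipy.spatial.transform import Rotation as R
def cam(name):
    o=bot.get_obs(); im,d=bot.camera(name); i=bot.camera_info(name); K=np.array(i["K"])
    if name=="wrist":
        T=np.eye(4);T[:3,:3]=R.from_quat(o["tool_rot"]).as_matrix();T[:3,3]=o["eef_pos"];T=T@np.array(i["T_tool_cam"])
    else: T=np.array(i["world_from_camera"])
    return im,d,K,T
def cloud(d,K,T):
    v,u=np.mgrid[:d.shape[0],:d.shape[1]]
    P=np.stack([(u-K[0,2])/K[0,0]*d,-(v-K[1,2])/K[1,1]*d,-d],-1)
    return P@T[:3,:3].T+T[:3,3]
def save(n,im): cv2.imwrite(n,im[...,::-1])
E
python3 - <<'E'
from h import *
o=bot.get_obs(); print({k:np.round(v,3) for k,v in o.items()})
ims=[]
for n in["scene","side","wrist"]:
    im,d,K,T=cam(n); np.savez("/tmp/%s.npz"%n,im=im,d=d,K=K,T=T)
    print(n,np.round(K,1).tolist(),np.round(T,3).tolist(),(d>0).mean(), {k:v for k,v in bot.camera_info(n).items() if k not in("K","world_from_camera","T_tool_cam")})
    save(f"pics/{n}0.png",im)
E
```

```text
{'clock': np.float64(0.0), 'joint_pos': array([1.168, 0.241, 0.004, 1.335, 0.   , 1.571]), 'joint_vel': array([-0.001,  0.   ,  0.   , -0.   ,  0.001, -0.001]), 'tau': array([ 0.0000e+00, -3.7232e+01,  2.5241e+01,  1.7000e-02,  0.0000e+00,
       -0.0000e+00]), 'eef_pos': array([0.196, 0.459, 0.23 ]), 'tool_rot': array([ 0.2  ,  0.98 , -0.001, -0.   ]), 'ft_force': array([-0.987,  0.123,  0.327]), 'ft_torque': array([ 0.001, -0.024, -0.009]), 'grip_width': np.float64(0.086)}
scene [[457.4, 0.0, 251.3], [0.0, 457.4, 190.6], [0.0, 0.0, 1.0]] [[-0.06, -0.5, 0.864, 1.566], [0.998, -0.033, 0.051, 0.056], [0.003, 0.865, 0.501, 0.65], [0.0, 0.0, 0.0, 1.0]] 0.99591064453125 {}
side [[413.8, 0.0, 258.1], [0.0, 413.8, 198.8], [0.0, 0.0, 1.0]] [[-0.979, 0.103, -0.175, 0.417], [-0.203, -0.519, 0.83, 0.857], [-0.006, 0.848, 0.529, 0.609], [0.0, 0.0, 0.0, 1.0]] 0.9962107340494791 {}
wrist [[338.2, 0.0, 254.8], [0.0, 338.2, 194.4], [0.0, 0.0, 1.0]] [[0.393, -0.878, -0.274, 0.127], [0.92, 0.374, 0.12, 0.489], [-0.003, -0.299, 0.954, 0.373], [0.0, 0.0, 0.0, 1.0]] 0.9961090087890625 {}
```

View pics/scene0.png

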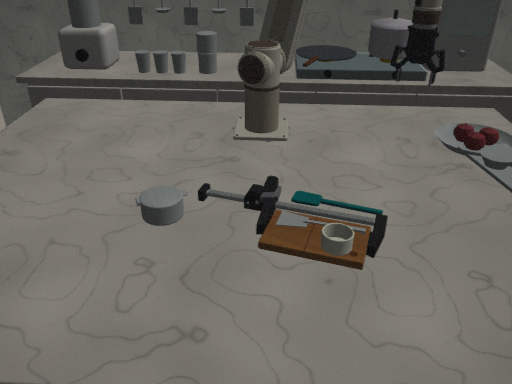

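View pics/side0.png

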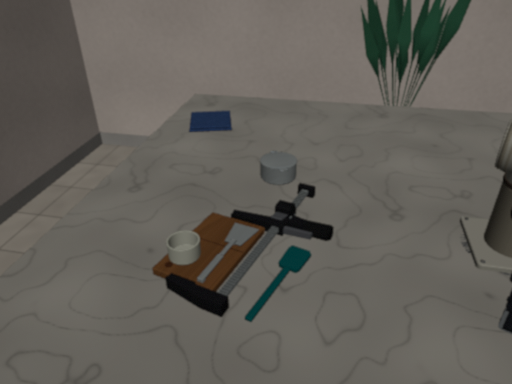

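The scene view shows the board at about (315,238) px and the clamp from the stop at (204,192) to the fixed jaw at (377,230). The hump is at about (270,190). In the side view the hump is at about (287,210) and the stop at (306,190).

Run:
```python
from h import *
top=np.zeros((600,800,3),np.uint8)
# x 0.25..0.70 (rows), y -0.25..0.35 (cols): 1.3px/mm
s=1300
for n in["scene","side"]:
    z=np.load(f"/tmp/{n}.npz");im,d,K,T=[z[k] for k in("im","d","K","T")]
    P=cloud(d,K,T);W=(d>0)&(P[...,2]<.09)&(P[...,0]>.25)&(P[...,0]<.71)&(P[...,1]>-.25)&(P[...,1]<.36)
    hsv=cv2.cvtColor(im,cv2.COLOR_RGB2HSV)
    V=W&(abs(P[...,2])<.004)&(hsv[...,2]>90);print(n,"counter z",np.median(P[W&(hsv[...,2]>90)][:,2]))
    m=W&(P[...,2]>.008)
    for name,mm in dict(orange=m&(hsv[...,1]>130)&(hsv[...,0]<25),dark=m&(hsv[...,2]<60),high=m&(P[...,2]>.035)).items():
        mm8=cv2.morphologyEx(mm.astype(np.uint8),cv2.MORPH_OPEN,np.ones((2,2)))
        c,l,st,ce=cv2.connectedComponentsWithStats(mm8)
        for i in range(1,c):
            if st[i,4]>15:
                Q=P[l==i];print(n,name,st[i].tolist(),np.round(np.median(Q,0),3),"min",np.round(np.percentile(Q,3,0),3),"max",np.round(np.percentile(Q,97,0),3))
    mo=m&(hsv[...,1]>130)&(hsv[...,0]<25)
    r=cv2.minAreaRect((P[mo][:,:2]*1000).astype(np.float32));print("board rect mm",r)
    y0,y1,x0,x1=(170,260,180,400) if n=="scene" else (170,320,150,340)
    f=3 if n=="scene" else 4
    save(f"pics/{n}1.png",np.clip(cv2.resize(im[y0:y1,x0:x1],None,fx=f,fy=f,interpolation=cv2.INTER_CUBIC)*1.6,0,255).astype(np.uint8))
```

```text
scene counter z 0.002125221289293655
scene orange [262, 211, 62, 33, 1012] [0.679 0.096 0.022] min [0.607 0.038 0.019] max [0.712 0.165 0.024]
scene orange [311, 217, 24, 6, 66] [0.618 0.172 0.022] min [0.605 0.148 0.019] max [0.635 0.202 0.031]
scene orange [352, 225, 9, 3, 18] [0.637 0.256 0.022] min [0.63  0.244 0.02 ] max [0.654 0.264 0.031]
scene orange [355, 227, 16, 19, 198] [0.687 0.265 0.022] min [0.643 0.245 0.018] max [0.714 0.284 0.031]
scene dark [241, 177, 147, 70, 1595] [0.577 0.047 0.03 ] min [ 0.437 -0.013  0.002] max [0.699 0.321 0.057]
scene dark [199, 185, 31, 16, 175] [ 0.509 -0.131  0.019] min [ 0.478 -0.147  0.002] max [ 0.518 -0.069  0.035]
scene dark [231, 198, 9, 4, 22] [ 0.522 -0.049  0.016] min [ 0.507 -0.06   0.003] max [ 0.531 -0.038  0.022]
scene dark [151, 209, 13, 17, 176] [ 0.638 -0.232  0.029] min [ 0.634 -0.246  0.006] max [ 0.642 -0.218  0.049]
scene high [246, 185, 31, 16, 292] [0.544 0.016 0.047] min [ 0.511 -0.013  0.03 ] max [0.555 0.055 0.059]
scene high [150, 187, 39, 30, 816] [ 0.609 -0.211  0.059] min [ 0.547 -0.244  0.032] max [ 0.64  -0.
[... 632 characters left out ...]
 0.047 0.031] min [0.415 0.004 0.008] max [0.64  0.069 0.059]
side dark [175, 232, 90, 84, 1279] [0.631 0.309 0.029] min [0.583 0.112 0.005] max [0.702 0.333 0.034]
side dark [247, 248, 64, 73, 908] [0.5   0.182 0.011] min [0.459 0.119 0.003] max [0.543 0.331 0.014]
side high [261, 156, 38, 21, 626] [ 0.577 -0.199  0.06 ] min [ 0.532 -0.243  0.032] max [ 0.627 -0.175  0.064]
side high [273, 201, 25, 20, 334] [0.528 0.019 0.05 ] min [ 0.506 -0.008  0.032] max [0.549 0.054 0.06 ]
side high [184, 233, 18, 29, 271] [0.695 0.213 0.05 ] min [0.686 0.162 0.024] max [0.708 0.23  0.066]
board rect mm ((656.7305908203125, 164.52346801757812), (260.3547668457031, 142.44387817382812), 81.68536376953125)
```

View pics/scene1.png

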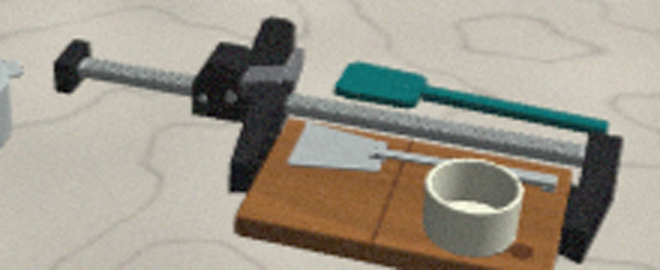

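The crop shows the hump at about (225,80), with the grey lever plate on its board side at (270,72) and the stop at (72,65). I'll move above it with the fingers shut for a closer look.

Call:
{"method": "play_rows", "body": {"moves": [[-1,[-3.7,-1.5,0.5],[0,0,0]],[-1,[-3.7,-1.5,0.5],[0,0,0]],[-1,[-3.7,-1.5,0.5],[0,0,0]],[-1,[-3.7,-1.5,0.5],[0,0,0]],[-1,[-3.7,-1.5,0.5],[0,0,0]],[-1,[-3.7,-1.5,0.5],[0,0,0]],[-1,[-3.7,-1.5,0.5],[0,0,0]],[-1,[-3.7,-1.5,0.5],[0,0,0]],[-1,[-3.7,-1.5,0.5],[0,0,0]],[-1,[-3.7,-1.5,0.5],[0,0,0]],[-1,[-3.7,-1.5,0.5],[0,0,0]],[-1,[-3.7,-1.5,0.5],[0,0,0]]]}}

```text
clock: 1.15
eef_pos: [0.5348, 0.1186, 0.1708]
tool_rot: [0.2, 0.98, -0.0, -0.0]
ft_force: [0.7, 1.5, -0.2]
grip_width: 0.0002
```

Call:
{"method": "play_rows", "body": {"moves": [[-1,[0,0,0],[0,0,-0.1]],[-1,[0,0,0],[0,0,-0.1]],[-1,[0,0,0],[0,0,0]],[-1,[0,0,0],[0,0,0]]]}}

```text
clock: 1.48
eef_pos: [0.5337, 0.1201, 0.1708]
tool_rot: [0.103, 0.995, -0.0, -0.0]
ft_force: [-0.7, 0.2, -0.2]
grip_width: 0.0001
```

Run:
```python
from h import *
im,d,K,T=cam("wrist");np.savez("/tmp/w1.npz",im=im,d=d,K=K,T=T)
save("pics/w1.png",cv2.resize(np.clip(im*1.5,0,255).astype(np.uint8),(768,576)))
P=cloud(d,K,T);hsv=cv2.cvtColor(im,cv2.COLOR_RGB2HSV)
print(np.round(T,3).tolist())
g=cv2.remap(P.astype(np.float32),*np.meshgrid(np.arange(0,512,32,dtype=np.float32),np.arange(0,384,32,dtype=np.float32)),cv2.INTER_NEAREST)
print(bot.get_obs()["grip_width"],np.median(P[...,2]))
# dark: ray
```

```text
[[0.205, -0.935, -0.291, 0.46], [0.979, 0.195, 0.062, 0.135], [-0.001, -0.297, 0.955, 0.313], [0.0, 0.0, 0.0, 1.0]]
0.00011803430046104157 0.0006032777447652904
```

View pics/w1.png

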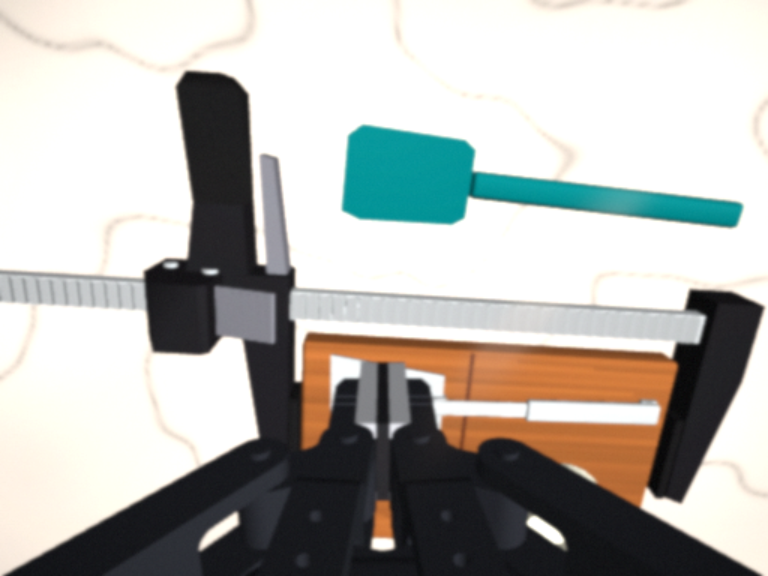

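The wrist view shows the hump at (148–215, 265–352) and the grey lever plate at (215–277, 287–342). The bar runs from (0,285) to (700,325), and the shut fingertips are at about (383,365).

Run:
```python
from h import *
z=np.load("/tmp/w1.npz");im,d,K,T=[z[k] for k in("im","d","K","T")];P=cloud(d,K,T)
hsv=cv2.cvtColor(im,cv2.COLOR_RGB2HSV);v,u=np.mgrid[:384,:512]
def ray(px,h):
    r=T[:3,:3]@np.array([(px[0]-K[0,2])/K[0,0],-(px[1]-K[1,2])/K[1,1],-1]);return T[:3,3]+r*(h-T[2,3])/r[2]
# bar: bright pixels on toothed top
b=(abs(P[...,2]-.025)<.006)&(hsv[...,2]>80)&(hsv[...,1]<60)&(u>200)&(u<450)&(v>185)&(v<235)
Q=P[b];vx,vy,x0,y0=cv2.fitLine(Q[:,:2].astype(np.float32),cv2.DIST_HUBER,0,.01,.01).ravel()
a=np.array([vx,vy]);a*=-np.sign(vy);print("bar dir(+x)",a,"pt",x0,y0,"n",b.sum(),"z",np.median(Q[:,2]),"deg from -y",np.degrees(np.arctan2(-a[0],-a[1])))
w=np.array([-a[1],a[0]])
plate=(u>144)&(u<188)&(v>186)&(v<232)&(hsv[...,2]>65)&(P[...,2]>.03)
plate=cv2.morphologyEx(plate.astype(np.uint8),cv2.MORPH_OPEN,np.ones((3,3)))>0
Q=P[plate];o=np.array([x0,y0])
def st(n,Q):
    s=(Q[:,:2]-o)@a;t=(Q[:,:2]-o)@w;print(n,len(Q),"s",np.round(np.percentile(s,[3,50,97]),4),"t",np.round(np.percentile(t,[3,50,97]),4),"z",np.round(np.percentile(Q[:,2],[3,50,97]),4));return s,t
s,t=st("plate",Q);print("slope",np.polyfit(s,Q[:,2],1),"center",Q.mean(0))
hum=(u>95)&(u<150)&(v>170)&(v<240)&(hsv[...,2]<50)&(P[...,2]>.05);st("hump top",P[hum])
for px in [(144,187),(144,228),(184,194),(184,227)]: print(px,ray(px,.045 if px[0]>150 else .056))
for n in["side","scene"]:
    zz=np.load(f"/tmp/{n}.npz");PP=cloud(zz["d"],zz["K"],zz["T"]);h2=cv2.cvtColor(zz["im"],cv2.COLOR_RGB2HSV)
    m=(abs(PP[...,0]-.53)<.04)&(abs(PP[...,1]-.02)<.06)
    st(n+" hump top",PP[m&(PP[...,2]>.051)&(h2[...,2]<60)]);st(n+" plate",PP[m&(PP[...,2]>.034)&(h2[...,2]>=70)])
ps=s.min(); print("plate span: ",o+a*s.max(),o+a*s.min())
```

```text
bar dir(+x) [-0.26584753 -0.96401507] pt 0.5767158 0.17514646 n 4829 z 0.02301379130138015 deg from -y 15.417319
plate 1273 s [0.1258 0.1412 0.1576] t [-0.0137  0.      0.0146] z [0.0395 0.0439 0.0473]
slope [-0.71179209  0.14495052] center [0.53909608 0.03908085 0.04446654]
hump top 1866 s [0.1602 0.1744 0.1895] t [-0.0189 -0.0014  0.0182] z [0.0514 0.0556 0.057 ]
(144, 187) [0.51434993 0.03332997 0.056     ]
(144, 228) [0.54798342 0.02279864 0.056     ]
(184, 194) [0.52927275 0.05971667 0.045     ]
(184, 227) [0.55786498 0.05185047 0.045     ]
side hump top 159 s [0.1308 0.1687 0.1878] t [-0.0202 -0.0029  0.0187] z [0.0513 0.0582 0.0604]
side plate 8 s [0.1316 0.189  0.1989] t [-0.0165  0.0115  0.0186] z [0.0377 0.0544 0.0598]
scene hump top 114 s [0.1598 0.1734 0.1891] t [-0.0176  0.0056  0.0211] z [0.0518 0.0569 0.0594]
scene plate 25 s [0.1249 0.1354 0.1595] t [-0.0125 -0.      0.0104] z [0.0419 0.0474 0.0518]
plate span:  [0.5344485  0.02187688] [0.55807694 0.10755822]
```

Call:
{"method": "play_rows", "body": {"moves": [[-1,[0,0,0],[0,0,-0.063]],[-1,[-0.9,-2.6,0],[0,0,0]],[-1,[-0.9,-2.6,0],[0,0,0]],[-1,[-0.9,-2.6,0],[0,0,0]],[-1,[0,0,3.5],[0,0,0]],[-1,[0,0,3.5],[0,0,0]],[-1,[0,0,3.0],[0,0,0]],[-1,[0,0,0.7],[0,0,0]],[-1,[0,0,0],[0,0,0]],[-1,[0,0,0],[0,0,0]]]}}

```text
clock: 2.37
eef_pos: [0.5502, 0.0399, 0.0652]
tool_rot: [0.07, 0.998, 0.0, 0.0]
ft_force: [0.5, 1.5, 0.4]
grip_width: 0.0002
```

Run:
```python
from h import *
im,d,K,T=cam("wrist");i2=cam("scene")[0][165:255,180:340]
f=lambda x,s:cv2.resize(np.clip(x*1.5,0,255).astype(np.uint8),s)
save("pics/w2.png",np.vstack([f(im[60:384],(560,354)),f(i2,(427,240)).copy() if 0 else cv2.copyMakeBorder(f(i2,(427,240)),0,0,0,133,cv2.BORDER_CONSTANT)]))
o=bot.get_obs();print(o["eef_pos"],o["tool_rot"],o["ft_force"])
```

```text
[0.5516733  0.03990049 0.06668315] [6.96718080e-02 9.97567578e-01 2.85170284e-04 2.16473478e-03] [0.38448344 0.24864835 0.63760451]
```

View pics/w2.png

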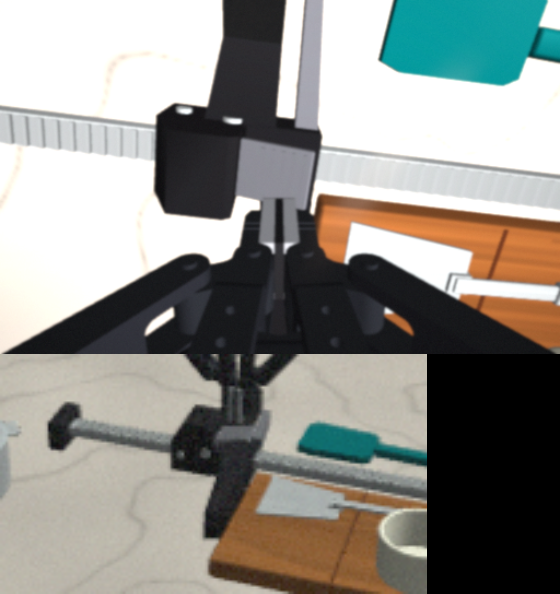

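The fingertip is on the near side of the plate, and the bar slopes in the view, so I turned the wrong way. I'll correct the yaw and the sideways offset.

Call:
{"method": "play_rows", "body": {"moves": [[-1,[0,0,0],[0,0,0.065]],[-1,[0,0,0],[0,0,0.065]],[-1,[1.1,-0.5,0],[0,0,0]],[-1,[0,0,0.5],[0,0,0]],[-1,[0,0,0],[0,0,0]],[-1,[0,0,0],[0,0,0]]]}}

```text
clock: 2.97
eef_pos: [0.5388, 0.0377, 0.0602]
tool_rot: [0.134, 0.991, 0.0, 0.001]
ft_force: [0.1, -0.5, -0.2]
grip_width: 0.0001
```

```bash
cat > m.py <<'E'
from h import *
import sys
o=bot.get_obs();p=o["eef_pos"];a=np.array([-.2658,-.964]);w=np.array([.964,-.2658]);q=p[:2]-[.5767,.1751]
print("s %.4f t %.4f z %.4f"%(q@a,q@w,p[2]),"F",np.round(o["ft_force"],1),"yaw",np.degrees(2*np.arctan2(o["tool_rot"][0],o["tool_rot"][1])),o["clock"])
E
python3 m.py
```

```text
s 0.1426 t -0.0000 z 0.0602 F [ 0.1 -0.5 -0.2] yaw 15.446944500198839 2.9667
```

Call:
{"method": "play_rows", "body": {"moves": [[-1,[0,0,0.6],[0,0,0]],[-1,[0,0,0.6],[0,0,0]],[-1,[0,0,0.4],[0,0,0]],[-1,[0,0,0.4],[0,0,0]],[-1,[0,0,0.2],[0,0,0]],[-1,[0,0,0.15],[0,0,0]],[-1,[0,0,0],[0,0,0]],[-1,[0,0,0],[0,0,0]]]}}

```text
clock: 3.63
eef_pos: [0.5382, 0.0379, 0.0371]
tool_rot: [0.134, 0.991, 0.0, 0.001]
ft_force: [-2.2, 1.9, 10.9]
grip_width: -0.0001
```

```bash
cat >> m.py <<'E'
im=cam("wrist")[0];i2=cam("scene")[0][165:255,180:340]
f=lambda x,s:cv2.resize(np.clip(x*1.5,0,255).astype(np.uint8),s)
save(sys.argv[1],np.vstack([f(im[60:384],(560,354)),cv2.copyMakeBorder(f(i2,(427,240)),0,0,0,133,cv2.BORDER_CONSTANT)]))
E
python3 m.py pics/w3.png
```

```text
s 0.1425 t -0.0006 z 0.0371 F [-2.2  1.9 10.9] yaw 15.439832623070792 3.6333
```

View pics/w3.png

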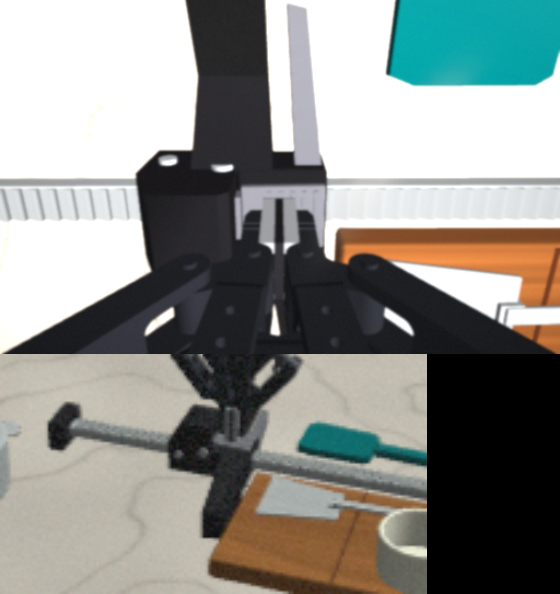

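The shut fingertip presses the plate flat at about (280,195) with its back just short of the hump, at 11 N, so the lever is on its stop. I'll ease up slightly and push along the bar.

Call:
{"method": "play_rows", "body": {"moves": [[-1,[0,0,-0.04],[0,0,0]],[-1,[0,-0.3,0],[0,0,0]],[-1,[0,-0.3,0],[0,0,0]],[-1,[0,-0.4,0],[0,0,0]],[-1,[0,-0.6,0],[0,0,0]],[-1,[0,-0.6,0],[0,0,0]],[-1,[0,0,0],[0,0,0]],[-1,[0,0,0],[0,0,0]]]}}

```text
clock: 4.4
eef_pos: [0.5321, 0.0156, 0.0371]
tool_rot: [0.135, 0.991, -0.0, 0.0]
ft_force: [-2.1, -0.1, 8.4]
grip_width: 0.0
```

```bash
python3 m.py pics/w4.png
```

```text
s 0.1656 t -0.0006 z 0.0371 F [-2.1 -0.1  8.4] yaw 15.49826237679838 4.4
```

View pics/w4.png

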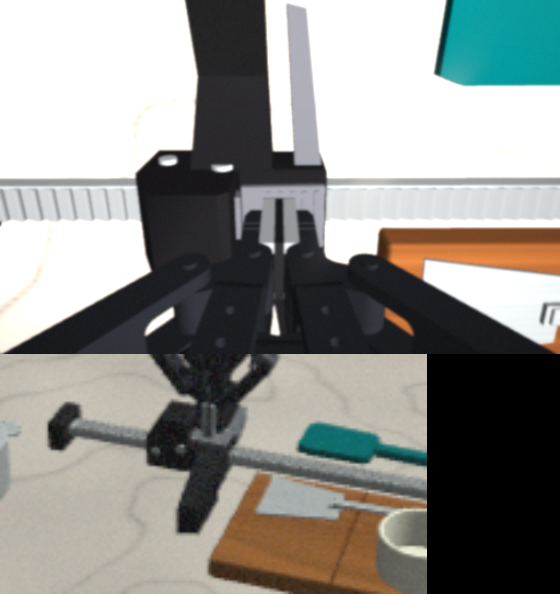

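The jaw has moved back about 23 mm with the finger, and the stop and bar are still in place, with the stop still at (63,425). I'll carry on.

Call:
{"method": "play_rows", "body": {"moves": [[-1,[0,-0.6,0],[0,0,0]],[-1,[0,-0.9,0],[0,0,0]],[-1,[0,-0.9,0],[0,0,0]],[-1,[0,-0.9,0],[0,0,0]],[-1,[0,-0.9,0],[0,0,0]],[-1,[0,-0.9,0],[0,0,0]],[-1,[0,-0.9,0],[0,0,0]],[-1,[0,-0.9,0],[0,0,0]],[-1,[0,-0.7,0],[0,0,0]],[-1,[0,-0.5,0],[0,0,0]],[-1,[0,0,0],[0,0,0]],[-1,[0,0,0],[0,0,0]]]}}

```text
clock: 5.5
eef_pos: [0.5106, -0.0629, 0.0371]
tool_rot: [0.135, 0.991, -0.001, 0.0]
ft_force: [-2.1, -0.3, 8.0]
grip_width: -0.0005
```

```bash
python3 m.py pics/w5.png
```

```text
s 0.2470 t -0.0005 z 0.0371 F [-2.1 -0.3  8. ] yaw 15.515585913480663 5.5
```

View pics/w5.png

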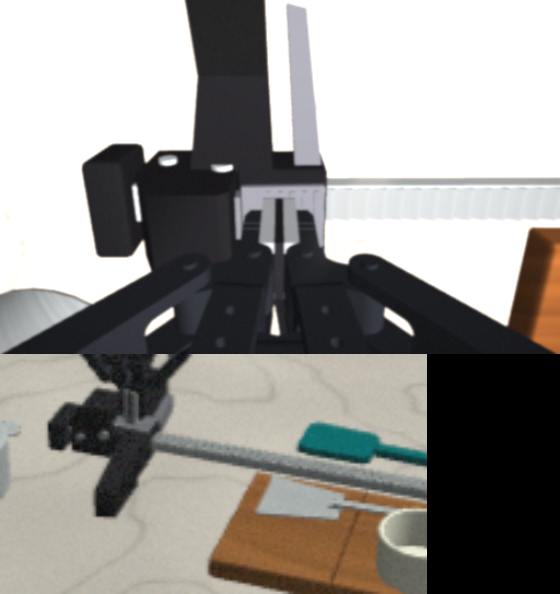

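The jaw now stands a few mm short of the stop, with a gap at about (140,200). The last bit goes slowly.

Call:
{"method": "play_rows", "body": {"moves": [[-1,[0,-0.2,0],[0,0,0]],[-1,[0,-0.2,0],[0,0,0]],[-1,[0,-0.15,0],[0,0,0]],[-1,[0,-0.15,0],[0,0,0]],[-1,[0,-0.1,0],[0,0,0]],[-1,[0,0,0],[0,0,0]]]}}

```text
clock: 6.1
eef_pos: [0.5091, -0.0681, 0.0372]
tool_rot: [0.134, 0.991, 0.002, 0.001]
ft_force: [0.3, 5.5, 7.6]
grip_width: 0.0001
```

```bash
python3 m.py pics/w6.png
```

```text
s 0.2524 t -0.0005 z 0.0372 F [0.3 5.5 7.6] yaw 15.409860635625481 6.1
```

View pics/w6.png

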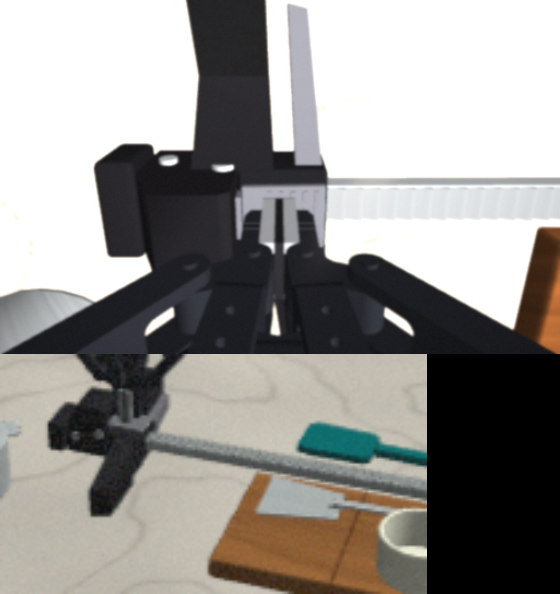

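The push reaction rose to 5.5 N and the gap is closed, so the jaw is home and the stop hasn't shifted. Now I'll lift straight up.

Call:
{"method": "play_rows", "body": {"moves": [[-1,[0,0,-0.3],[0,0,0]],[-1,[0,0,-0.5],[0,0,0]],[-1,[0,0,-0.7],[0,0,0]],[-1,[0,0,-1.0],[0,0,0]],[-1,[0,0,-2.0],[0,0,0]],[-1,[0,0,-3.0],[0,0,0]],[-1,[0,2.0,-3.5],[0,0,0]],[-1,[0,3.0,-2.0],[0,0,0]],[-1,[0,3.0,0],[0,0,0]],[-1,[0,2.0,0],[0,0,0]],[-1,[0,0,0],[0,0,0]],[-1,[0,0,0],[0,0,0]]]}}

```text
clock: 7.2
eef_pos: [0.5347, 0.0275, 0.1665]
tool_rot: [0.133, 0.991, -0.0, -0.0]
ft_force: [-0.1, -1.4, -0.3]
grip_width: -0.0001
```

```bash
python3 m.py pics/w7.png
python3 - <<'E'
from h import *
im,d,K,T=cam("scene");P=cloud(d,K,T);z=np.load("/tmp/scene.npz");a=np.array([-.2658,-.964]);o=np.array([.5767,.1751])
for n,I,Q in(("before",z["im"],cloud(z["d"],z["K"],z["T"])),("after",im,P)):
    h=cv2.cvtColor(I,cv2.COLOR_RGB2HSV);r=np.zeros(h.shape[:2],bool);r[180:206,196:213]=1
    m=r&(h[...,2]<60)&(Q[...,2]>.008);m2=(h[...,1]>130)&(h[...,0]<25)&(Q[...,2]>.01)&(Q[...,2]<.03)&(Q[...,0]>.5);m2[:205]=0
    for k,mm in(("stop",m),("board",m2)):
        v,u=np.nonzero(mm);print(n,k,len(u),u.mean().round(2),v.mean().round(2),np.round(np.median(Q[mm],0),3))
E
```

```text
s 0.1534 t -0.0012 z 0.1665 F [-0.1 -1.4 -0.3] yaw 15.337745964087521 7.2
before stop 141 203.7 191.51 [ 0.506 -0.136  0.028]
before board 2413 311.21 239.98 [0.702 0.136 0.021]
after stop 222 205.97 191.47 [ 0.515 -0.129  0.031]
after board 2416 311.8 240.29 [0.703 0.137 0.021]
```

View pics/w7.png

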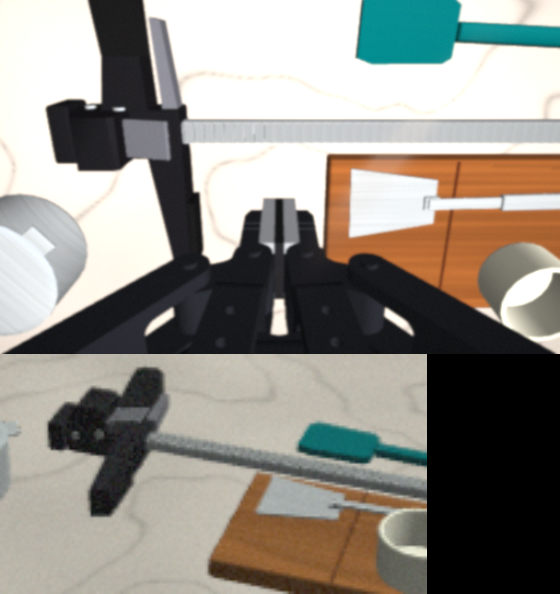

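The jaw sits against the stop at about (80,135), the lever is up and the arm is clear. I'll take one quick numeric check and hand in.

Run:
```python
from h import *
im,d,K,T=cam("wrist");P=cloud(d,K,T);h=cv2.cvtColor(im,cv2.COLOR_RGB2HSV)
a=np.array([-.2658,-.964]);w=np.array([.964,-.2658]);q=P[...,:2]-[.5767,.1751];s=q@a;t=q@w
m=(abs(t)<.012)&(s>.22)&(s<.275)&(P[...,2]>.034)&(h[...,2]>65)
print("plate s",np.percentile(s[m],[3,50,97]),"z",np.percentile(P[...,2][m],[3,97]),m.sum(),"(before: .1258 .1412 .1576, z .0395-.0473)")
print(bot.job_done())
```

```text
plate s [0.23729882 0.25328869 0.27059675] z [0.03949839 0.0474526 ] 1141 (before: .1258 .1412 .1576, z .0395-.0473)
the job is handed in; nothing more can be done
None
```

The clamp is open and the job is handed in. With the shut fingertip I pressed the release lever flat and, keeping it down, pushed the jaw back along the bar. The push force then rose to about 5.5 N as the jaw met the stop. I lifted straight up and moved clear, using about 7 s of the 35 s allowed.

- **Jaw:** the lever plate moved 112 mm along the bar by the wrist camera, which is full travel. The last picture shows the jaw against the stop.
- **Lever:** its top stands 39–47 mm above the counter, the same as before I pressed it, so it has sprung back up.
- **Clamp, board and surroundings:** the board's centre moved by less than 1 pixel in the scene view. The stop's before-and-after comparison is not valid, because the mask afterwards also took in the hump beside it. In the pictures, though, the stop and bar stayed where they were. The ramekin, turner, spatula and tin also look unmoved by eye; I did not measure them.
- **What went wrong on the way:** I first turned the tool the wrong way by a few degrees above the clamp. I corrected that before touching anything. The lever press also peaked at about 11 N against its stop, more than the 2–4 N needed, and I eased it to about 8 N.

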